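# Clip the sample carrier shut and hold it clear of its spill tray

### The arm

A 7-joint arm with a two-finger parallel gripper is mounted at the origin on the work surface. World frame = base frame: x ahead of the robot, y to its left, z up, the work surface at z = 0. Lengths are in m, angles in rad, forces in N, time in s.
With the tool pointing down it reaches from about 0.425 to 0.875 m from the base axis. Payload 4.7 kg.
Tool frame: the origin (TCP) lies at the very end of the fingers, on their centre line; the grasp point (between the pads) lies 19 mm behind it; z points along the fingers, y is the line along which they close (so a half turn about z gives the same grasp; the last joint's range is limited). The gripper opens to 87 mm and grips with 3 to 60 N. Pads are 19 mm wide; open, the fingers measure 117 mm over their backs; the gripper's body (75 mm by 190 mm) begins 51 mm behind the grasp point.
Start: joints at [1.182, 0.321, -0.07, 1.45, 0.023, 1.371, -0.057], TCP at [0.255, -0.598, 0.196] pointing down, gripper open.
Joint ranges: [-2.86, 2.86], [-0.3, 2.09], [-1.38, 1.24], [0.06, 2.45], [-1.56, 4.7], [0.09, 2.05], [-2.69, 2.69]. Speed limits (rad/s): [2.57, 2.57, 3.14, 3.14, 3.14, 3.14, 3.14].

### API

Orientations are given as a rotation vector (axis times angle).
In Python, from bench import ctrl gives the robot as it stands.
- The arm moves only by the tool jog_arm, never from a script. Its argument "commands" is a list of rows, each a list of 7 numbers: the opening, from 0 (shut) to 1 (fully open), then the shift along the world's x, y, z scaled (see below), then the turn, a rotation vector about the world's x, y, z scaled (see below). A call has exactly 5 rows; each row is the pose to reach, as a shift and turn from the pose commanded when the call began; what a row does not reach only later rows make up. The controller multiplies each number of a shift by 0.5 m and each number of a turn by 30 degrees. A row lasts 1/12 s, in which the tool goes at most 41.7 mm and 7.16 degrees, less where a joint would pass 70% of its speed; a pose out of reach is approached as far as the arm can. A call with a number of a shift or a turn outside -1 to 1 is refused whole. A call with a gripper value outside its range is refused whole. The fingers move at their own pace and stop on an object; "grip_force" is the grip in N (left out, the last holds). Time passes only in rows, so rows that repeat a pose let the fingers close, or fill a call up. It gives the time, the measured TCP pose, the force, the opening and the grip force at its end, in the units of the state.
- ctrl.get_state(): the state, without advancing time (a new reading comes with each control period).
- ctrl.get_image(name): name is "scene" or "top" or "wrist"; returns a dict with "frame" (384x512x3 uint8, red, green, blue), "vfov" (degrees; the focal length in pixels is half the picture's height over the tangent of half this angle, whatever the lens; pixels are square), "cx", "cy" (the principal point, pixels), "distortion" ([k1, k2, p1, p2, k3] as OpenCV has them; the pictures are not rectified), "camera_from_world" (4x4, takes a point from world to camera coordinates); the wrist camera has in their place "mount" (4x4, takes a point from camera to tool coordinates, whose origin is the TCP and whose axes are the flange's). Camera axes: x right, y down, z forward; pixel columns grow to the right and rows downward; lengths in m; the calibration is good to about 2 mm. A picture is of the moment at which its call begins: read the wrist's pose just before it. There is no depth.
- ctrl.close_job(): hands the job in; it is judged then, once.
The state is a dict: "time": time; "joint_positions": joint angles; "qd": joint speeds; "joint_torque": joint torques, N m; "position": TCP position; "tool_rot": TCP orientation; "ft_force": force on the tool from outside, world axes, zero at the start; "torque": the same for the moment, N m; "grip_width": opening from 0.0 (shut) to 1.0 (fully open); "grip_force": force on a finger pad.
Only numpy, scipy, OpenCV 4.12 (cv2) and the standard library are available. Lean on these libraries where they do the work, as an engineer would, in place of code of your own. Each camera call takes 0.05 s, during which the arm holds its last target. There are 200 camera calls.

### The job

The open sample carrier has to come off its spill tray so that a colleague can slide the tray out for cleaning: close the carrier's lid and press it down until the sprung clip snaps under its pin, then lift the carrier by the handle on the lid, straight up, until it hangs a good hand's breadth above the tray. Finish while still holding it there, level and steady over the tray, and do not let go. Never tip the carrier, for it is full of samples, and leave the bottle, jar, racks and caps around it where they stand.

Things in the scene. Friction and masses are not known exactly. Their poses are not given: they have to be found in the camera images.
- carrier_center (a point): centre of the box of the sample carrier, 65 mm above its underside: an open white box 130 (own x) by 200 (own y) by 130 mm high, about 0.5 to 0.7 kg in all, holding a foam block and orange-capped tubes that stay below the rim. Own z is up; the lid is hinged along the +x long side, the clip hangs at the middle of the -x long side. It stands loose on the tray floor
- keeper_pin (a point): middle of the steel keeper pin for the clip, 6 mm thick, 56 mm long along the carrier's y, fixed 12 mm in front of the box's -x wall, 95 mm above the carrier's underside
- lid (a joint): opening angle of the carrier's lid, a clear plate with a grey frame, 136 by 206 mm, 10 mm thick (rad): 0 closed flat on the box, growing as the -x edge swings up about the hinge. The hinge is stiff enough to keep the lid where it is left (a push of up to 3 N at its free edge moves it).
- clip (a joint): angle (rad) of the sprung steel clip hinged at the lid's free edge: a strap 40 mm wide, 15 mm outside it, reaching 80 mm below it. Its spring holds it at 0, square to the lid. Over the lid's last 0.15 rad it rides over the pin, pushed out to about 0.08; with the lid home it springs back to 0, hooked under the pin, and holds the lid shut. 5 to 10 N on the lid pad snaps it; 25 N does no harm
- lid_hinge (a point): middle of the lid's hinge line, on the underside of the lid, 131 mm above the carrier's underside and 67 mm to the +x side of its centre; turns with the lid
- lid_pad (a point): a point on the top face of the lid for pressing it down, half-way along the free edge, between handle and clip: 112 mm from the hinge line and 24 mm from the free edge; it moves with the lid, its z axis is square to the lid
- handle (a point): centre of the black carrying handle fixed on the lid: a straight bar 124 mm long (along y, parallel to the hinge), 20 mm wide (along x) and 16 mm high, on two posts 112 mm apart; 37 mm of free space between bar and lid. With the lid closed it lies over the middle of the box, 188 mm above the carrier's underside; it turns with the lid
- tray_middle (a point): middle of the floor of the grey plastic spill tray, 4 mm above the bench: 215 mm (own x) by 335 mm (own y), rim 30 mm above the bench. The tray does not move
- bottle: glass bottle with a blue cap, 80 mm across, 162 mm tall; origin at its underside
- jar: white jar with a red lid, 78 mm across, 124 mm tall; origin at its underside
- foam_rack: white foam block 100 by 130 mm, 45 mm high, with a few tubes, 130 mm tall in all; origin at its underside
- wire_rack: white wire rack 90 by 135 mm full of orange-capped tubes, 130 mm tall in all; origin at its underside
- cap_wide: wide screw cap, 52 mm across, 24 mm tall, lying in the spill tray beside the carrier; origin at its underside
- cap_small: small screw cap, 38 mm across, 24 mm tall, lying on the bench beyond the tray; origin at its underside

How it is judged:
By the outcome, as a careful person would: the job done as asked, in the order asked, and still so for the second after the job is handed in, while the arm keeps its last pose, push and grip.
It also fails if it takes over 48 s, if anything falls off the work surface, if the arm or the gripper's body presses on something with over 40 N, if the wrist force passes 120 N, or if a joint passes its speed limit or range.

## Working session

There is one attempt and no reset: what is moved stays moved. The work goes in short steps, Python scripts to look and compute and a tool call to move; the robot and the scene stay as the last step left them, time stands still between calls to the robot, and variables do not carry over. Pictures are saved under pics/ and viewed, at most 10 in all, crops included, and the job is handed in when it is done.

Besides the shell and the picture viewer there is one more tool, called after "Emit:" as name(argument=value, ...) on one line, values as JSON. jog_arm: Moves the arm, as the interface text tells. Shifts and turns lie within -1 to 1; 1 stands for 0.5 m of shift or 30 degrees of turn. Its arguments: {"type":"object","properties":{"commands":{"type":"array","items":{"type":"array","items":{"type":"number","minimum":-1,"maximum":1}}},"grip_force":{"type":"number"}},"required":["commands"]}

```bash
mkdir -p pics
cat > h.py <<'E'
import numpy as np, cv2, json
from bench import ctrl
from scipy.spatial.transform import Rotation as R
def K(im):
    f=im["frame"].shape[0]/2/np.tan(np.radians(im["vfov"])/2)
    return np.array([[f,0,im["cx"]],[0,f,im["cy"]],[0,0,1.]])
def c2w(im,st=None):
    if im.get("camera_from_world") is not None: return np.linalg.inv(np.array(im["camera_from_world"]))
    T=np.eye(4);T[:3,:3]=R.from_rotvec(st["tool_rot"]).as_matrix();T[:3,3]=st["position"]
    return T@np.array(im["mount"])
def ray(im,px,st=None):
    p=cv2.undistortPoints(np.array(px,float).reshape(-1,1,2),K(im),np.array(im["distortion"],float)).reshape(-1,2)
    T=c2w(im,st);d=np.c_[p,np.ones(len(p))]@T[:3,:3].T
    return T[:3,3],d
def plane(im,px,z,st=None):
    o,d=ray(im,px,st);return o+d*((z-o[2])/d[:,2])[:,None]
def tri(rs):
    A=0;b=0
    for o,d in rs:
        d=d/np.linalg.norm(d);P=np.eye(3)-np.outer(d,d);A=A+P;b=b+P@o
    return np.linalg.solve(A,b)
def proj(im,X,st=None):
    T=np.linalg.inv(c2w(im,st));r,_=cv2.Rodrigues(T[:3,:3])
    return cv2.projectPoints(np.array(X,float).reshape(-1,1,3),r,T[:3,3],K(im),np.array(im["distortion"],float))[0].reshape(-1,2)
def grab(n,tag):
    st=ctrl.get_state();im=ctrl.get_image(n)
    cv2.imwrite(f"pics/{tag}.png",im["frame"][...,::-1]);
    import pickle;pickle.dump((im,st),open(f"pics/{tag}.pkl","wb"));return im,st
def load(tag):
    import pickle;return pickle.load(open(f"pics/{tag}.pkl","rb"))
E
python3 - <<'E'
from h import *
a=[grab(n,n+"0") for n in("scene","top","wrist")]
st=a[0][1];print(st)
for i,s in a: print(i["vfov"],i["cx"],i["cy"],i["distortion"],np.round(c2w(i,s),3).tolist())
f=np.hstack([cv2.resize(x[0]["frame"],(400,300)) for x in a[:2]])
cv2.imwrite("pics/top_big.png",cv2.resize(a[1][0]["frame"],(800,600),interpolation=cv2.INTER_CUBIC)[...,::-1])
cv2.imwrite("pics/scene_big.png",cv2.resize(a[0][0]["frame"],(800,600),interpolation=cv2.INTER_CUBIC)[...,::-1])
E
```

```text
{'time': 0.0, 'joint_positions': array([ 1.18211236,  0.32181526, -0.07008772,  1.45168701,  0.02262024,
        1.37081565, -0.05691963]), 'qd': array([-0.00145928,  0.00024476, -0.00126559,  0.00066703, -0.00027369,
        0.00069265,  0.00014642]), 'joint_torque': array([-2.96711187e-05, -4.91296363e+01, -4.03870884e-01, -3.12527168e+01,
       -6.38241973e-02,  4.37527313e-02,  1.89922807e-04]), 'position': array([ 0.25449102, -0.59743764,  0.19516061]), 'tool_rot': array([-3.07625865e+00, -6.28076784e-01,  7.90858961e-04]), 'ft_force': array([ 0.25544794,  0.19428675, -0.95520275]), 'torque': array([-0.04247785,  0.02753201,  0.03941267]), 'grip_force': 0.0, 'grip_width': 1.000820800332365}
50.22638576341478 258.665646096617 195.5090009098483 [0.01110831 0.         0.         0.         0.        ] [[-0.552, 0.717, -0.426, 1.032], [0.834, 0.472, -0.287, 0.355], [-0.005, -0.514, -0.858, 1.074], [0.0, 0.0, 0.0, 1.0]]
42.69194220668421 252.20939796618896 191.82465734100737 [0.03286811 0.         0.         0.         0.        ] [[-0.0, -0.983, 0.183, 0.33], [-1.0, -0.003, -0.02, 0.073], [0.02, -0.183, -0.983, 1.468], [0.0, 0.0, 0.0, 1.0]]
58.463147702704646 248.1219667740509 193.80172554592647 [-0.00181924  0.          0.          0.          0.        ] [[0.392, -0.889, -0.239, 0.319], [-0.92, -0.378, -0.101, -0.571], [-0.001, 0.26, -0.966, 0.384], [0.0, 0.0, 0.0, 1.0]]
```

View pics/top_big.png

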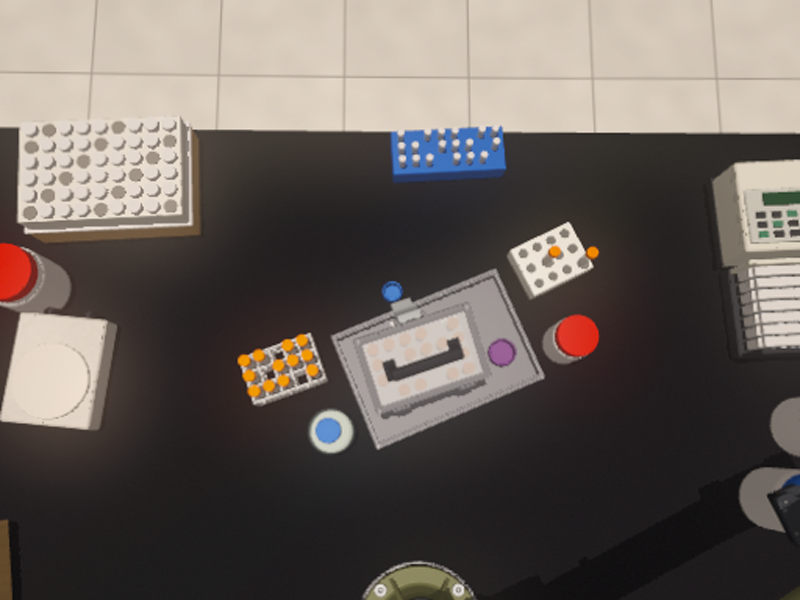

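View pics/scene_big.png

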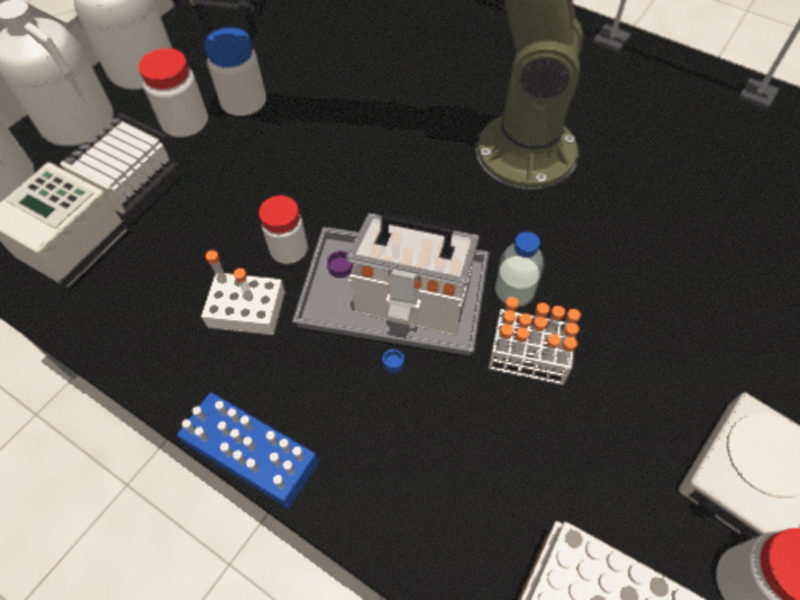

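The top view shows the tray (corners about (333,337), (495,270), (543,378), (378,447)) with the carrier in it, the hinge towards the robot and the clip away from it. The scene view shows the lid part-open, with the clip hanging at (403,300). I'll zoom in on both.

Run:
```python
from h import *
t,_=load("top0");s,_=load("scene0")
a=t["frame"][165:295,205:355];b=s["frame"][130:230,185:320]
cv2.imwrite("pics/ct.png",cv2.resize(a,(690,598),interpolation=cv2.INTER_CUBIC)[...,::-1]) # 4.6
cv2.imwrite("pics/cs.png",cv2.resize(b,(783,580),interpolation=cv2.INTER_CUBIC)[...,::-1]) # 5.8
```

```text
(no output)
```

View pics/ct.png

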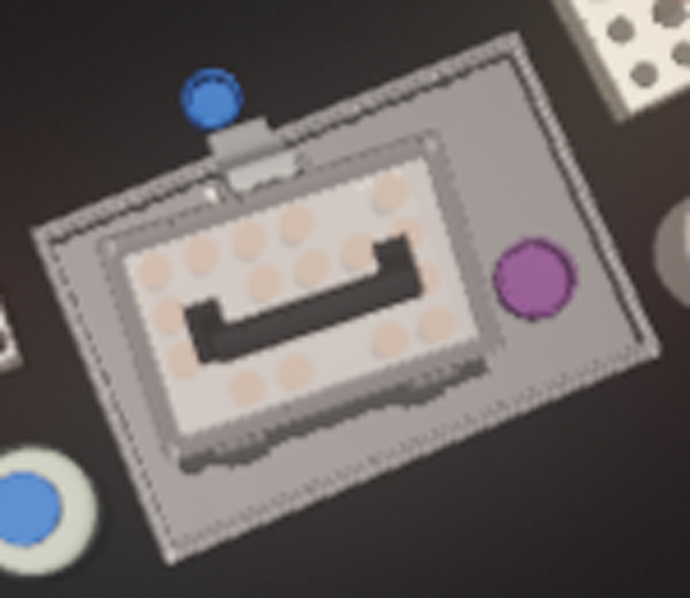

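View pics/cs.png

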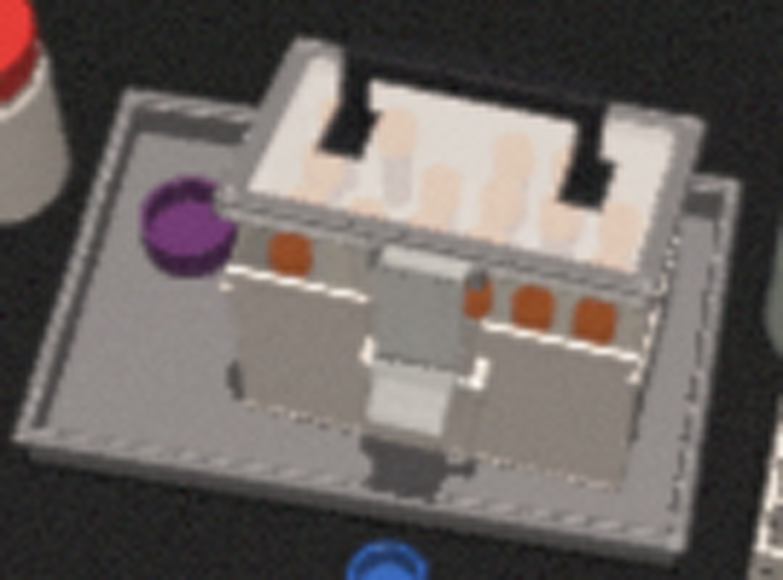

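Run:
```python
from h import *
t,_=load("top0");s,_=load("scene0")
T=lambda x,y:((x+.5)/4.6+205-.5,(y+.5)/4.6+165-.5)
S=lambda x,y:((x+.5)/5.8+185-.5,(y+.5)/5.8+130-.5)
def tr(a,b): return tri([(lambda r:(r[0],r[1][0]))(ray(t,[T(*a)])),(lambda r:(r[0],r[1][0]))(ray(s,[S(*b)]))])
for n,a,b in [("freeR",(435,135),(222,195)),("freeL",(102,245),(650,280)),("hingeR",(497,350),(300,40)),("hingeL",(175,455),(703,120)),("pinR",(303,162),(367,350)),("pinL",(212,193),(480,375))]:
    X=tr(a,b);e=[np.linalg.norm(proj(t,X)-T(*a)),np.linalg.norm(proj(s,X)-S(*b))];print(n,X.round(4),np.round(e,2))
tc=plane(t,[T(*p) for p in[(35,230),(517,35),(660,352),(172,562)]],.03);print("tray",tc.round(4).tolist(),tc.mean(0).round(4))
d=tc[1]-tc[0]+tc[2]-tc[3];print("tray yaw long",np.degrees(np.arctan2(d[1],d[0])))
bb=plane(s,[S(240,402),S(622,486)],.008);print("boxbottom",bb.round(4).tolist())
d=bb[1]-bb[0];print(np.degrees(np.arctan2(d[1],d[0])),np.linalg.norm(d))
bl=plane(t,[T(330,-3+5),T(0,0)],0)
def circ(im,lo,hi,z):
    m=cv2.inRange(cv2.cvtColor(im["frame"],cv2.COLOR_RGB2HSV),lo,hi)
    n,l,st,c=cv2.connectedComponentsWithStats(m)
    return [(st[i,4],plane(im,[c[i]],z).round(3)[0].tolist()) for i in range(1,n) if st[i,4]>60]
print("blue",circ(t,(100,120,80),(125,255,255),.162));print("red",circ(t,(0,180,120),(6,255,255),.124));print("purple",circ(t,(135,80,60),(165,255,255),.024))
print("rack", [plane(t,[(x*.64,y*.64)],.13).round(3)[0].tolist() for x,y in[(243,358),(300,340),(312,370),(255,392),(592,252)]])
```

```text
freeR [ 0.5614 -0.0763  0.1875] [0.46 0.47]
freeL [0.497  0.1135 0.1933] [0.09 0.09]
hingeR [ 0.442  -0.1168  0.1478] [0.31 0.29]
hingeL [0.3797 0.074  0.1528] [0.87 0.82]
pinR [ 0.5574 -0.0031  0.1132] [0.93 0.95]
pinL [0.5389 0.0508 0.1131] [0.35 0.36]
tray [[0.5279, 0.1619, 0.03], [0.6572, -0.1508, 0.03], [0.4506, -0.2369, 0.03], [0.3193, 0.0734, 0.03]] [ 0.4887 -0.0381  0.03  ]
tray yaw long -67.30397495731408
boxbottom [[0.567, -0.0769, 0.008], [0.5002, 0.1147, 0.008]]
109.21810301482118 0.20290212224790943
blue [(np.int32(1666), [0.833, -0.05, 0.162]), (np.int32(144), [0.588, 0.051, 0.162]), (np.int32(181), [0.35, 0.158, 0.162])]
red [(np.int32(630), [0.627, 0.717, 0.124]), (np.int32(574), [0.517, -0.278, 0.124])]
purple [(np.int32(221), [0.497, -0.159, 0.024])]
rack [[0.474, 0.309, 0.13], [0.506, 0.211, 0.13], [0.453, 0.189, 0.13], [0.415, 0.286, 0.13], [0.667, -0.31, 0.13]]
```

The lid is open about 0.31 rad. The carrier centre is at about (0.475, 0.000) with its +x axis at -161°. I'm moving above the pad with the fingers shut and turned so they close across the handle.

Emit:
jog_arm(commands=[[1, 0.025, 0.061, 0.034, 0, 0, 0.143], [1, 0.05, 0.122, 0.069, 0, 0, 0.286], [0.5, 0.076, 0.182, 0.1, 0, 0, 0.428], [0, 0.101, 0.243, 0.137, 0, 0, 0.571], [0, 0.126, 0.304, 0.172, 0, 0, 0.714]])

```text
time: 0.57
position: [0.3181, -0.4443, 0.2827]
tool_rot: [-2.905, -1.195, 0.0]
ft_force: [0.7, 0.0, 0.7]
grip_width: 0.856
grip_force: 0.0
```

Emit:
jog_arm(commands=[[0, 0.025, 0.061, 0, 0, 0, 0.143], [0, 0.05, 0.122, 0, 0, 0, 0.286], [0, 0.076, 0.182, 0, 0, 0, 0.428], [0, 0.101, 0.243, 0, 0, 0, 0.571], [0, 0.126, 0.304, 0, 0, 0, 0.714]])

```text
time: 0.98
position: [0.381, -0.2924, 0.2821]
tool_rot: [2.633, 1.714, -0.0]
ft_force: [0.5, -1.1, -0.0]
grip_width: 0.475
grip_force: 0.0
```

Emit:
jog_arm(commands=[[0, 0.025, 0.061, 0, 0, 0, 0.143], [0, 0.05, 0.122, 0, 0, 0, 0.286], [0, 0.076, 0.182, 0, 0, 0, 0.428], [0, 0.101, 0.243, 0, 0, 0, 0.571], [0, 0.126, 0.304, 0, 0, 0, 0.714]])

```text
time: 1.4
position: [0.4439, -0.1404, 0.2822]
tool_rot: [2.268, 2.173, -0.001]
ft_force: [0.4, -0.2, -0.4]
grip_width: 0.096
grip_force: 0.0
```

Emit:
jog_arm(commands=[[0, 0.025, 0.061, 0, 0, 0, 0.143], [0, 0.05, 0.122, 0, 0, 0, 0.286], [0, 0.076, 0.182, 0, 0, 0, 0.428], [0, 0.101, 0.243, 0, 0, 0, 0.571], [0, 0.126, 0.304, 0, 0, 0, 0.714]])

```text
time: 1.82
position: [0.5069, 0.0115, 0.2823]
tool_rot: [1.825, 2.557, -0.0]
ft_force: [0.7, -0.6, 0.1]
grip_width: 0.003
grip_force: 0.0
```

Emit:
jog_arm(commands=[[0, 0, 0, 0, 0, 0, 0], [0, 0, 0, 0, 0, 0, 0], [0, 0, 0, 0, 0, 0, 0], [0, 0, 0, 0, 0, 0, 0], [0, 0, 0, 0, 0, 0, 0]])

```text
time: 2.23
position: [0.5065, 0.0084, 0.2822]
tool_rot: [1.833, 2.551, -0.001]
ft_force: [0.6, 0.2, -0.1]
grip_width: 0.005
grip_force: 0.0
```

Run:
```python
from h import *
im,st=grab("wrist","w1")
c=np.array([.475,0,.004]);a=np.radians(-161.2);x=np.array([np.cos(a),np.sin(a),0]);y=np.array([-x[1],x[0],0]);z=np.array([0,0,1])
def L(s,yy,n,q):  # along lid from hinge, own y, normal
    return c+z*.131+x*(.067-s*np.cos(q)+n*np.sin(q))+y*yy+z*(s*np.sin(q)+n*np.cos(q))
f=cv2.resize(im["frame"],(800,600),interpolation=cv2.INTER_CUBIC)
def dot(P,col):
    u=proj(im,P,st)[0]*800/512; cv2.circle(f,tuple(int(v) for v in u),4,col,1);return u.round(0)
q=.31
print("corners",[dot(L(s,v,.01,q),(255,0,0)).tolist() for s in(0,.136) for v in(-.103,.103)])
print("handle",[dot(L(.067,v,.065,q),(0,255,0)).tolist() for v in(-.062,.062)])
print("pad",dot(L(.112,0,.01,q),(0,0,255)))
cv2.imwrite("pics/w1v.png",f[...,::-1])
```

```text
corners [[210.0, 96.0], [238.0, 423.0], [444.0, 85.0], [436.0, 455.0]]
handle [[269.0, 173.0], [284.0, 418.0]]
pad [397. 284.]
```

View pics/w1v.png

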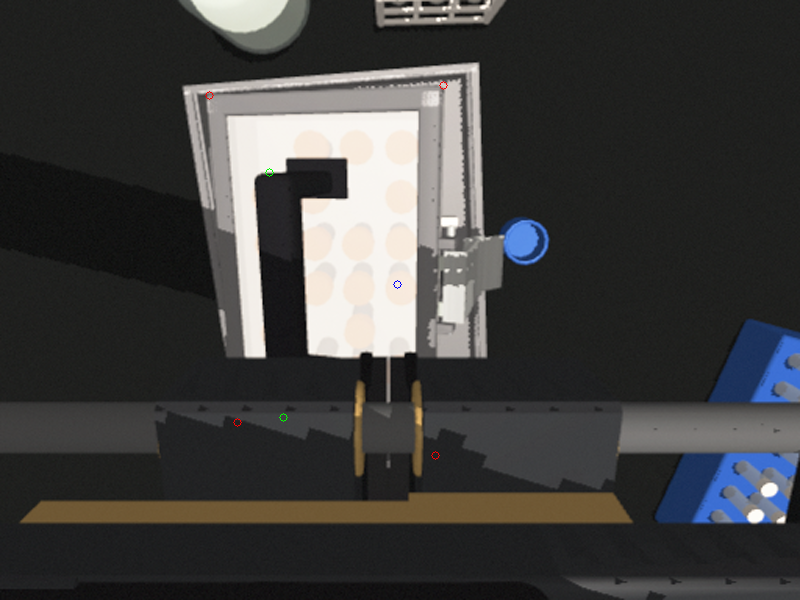

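The wrist view confirms the estimate: the lid corners are at (207,93) and (440,90), within a few pixels of prediction. The fingers sit between the handle and the clip, so I'm pressing down now.

Emit:
jog_arm(commands=[[0, 0, 0, -0.04, 0, 0, 0], [0, 0, 0, -0.08, 0, 0, 0], [0, 0, 0, -0.12, 0, 0, 0], [0, 0, 0, -0.16, 0, 0, 0], [0, 0, 0, -0.18, 0, 0, 0]])

```text
time: 2.7
position: [0.5054, 0.0089, 0.19]
tool_rot: [-1.831, -2.55, 0.003]
ft_force: [-1.0, -0.3, -0.1]
grip_width: 0.007
grip_force: 0.0
```

Emit:
jog_arm(commands=[[0, 0.001, 0, -0.008, 0, 0, 0], [0, 0.002, 0.001, -0.016, 0, 0, 0], [0, 0.003, 0.001, -0.024, 0, 0, 0], [0, 0.004, 0.001, -0.032, 0, 0, 0], [0, 0.005, 0.002, -0.04, 0, 0, 0]])

```text
time: 3.12
position: [0.51, 0.0109, 0.1728]
tool_rot: [1.829, 2.552, 0.001]
ft_force: [0.1, -0.5, 0.1]
grip_width: 0.008
grip_force: 0.0
```

Emit:
jog_arm(commands=[[0, 0.001, 0, -0.006, 0, 0, 0], [0, 0.002, 0.001, -0.012, 0, 0, 0], [0, 0.003, 0.001, -0.018, 0, 0, 0], [0, 0.004, 0.001, -0.024, 0, 0, 0], [0, 0.005, 0.002, -0.03, 0, 0, 0]])

```text
time: 3.53
position: [0.5119, 0.0119, 0.1571]
tool_rot: [1.83, 2.553, 0.0]
ft_force: [1.0, 0.1, 0.1]
grip_width: 0.004
grip_force: 0.0
```

Emit:
jog_arm(commands=[[0, 0, 0, -0.004, 0, 0, 0], [0, 0, 0, -0.008, 0, 0, 0], [0, 0, 0, -0.012, 0, 0, 0], [0, 0, 0, -0.014, 0, 0, 0], [0, 0, 0, -0.016, 0, 0, 0]])

```text
time: 3.95
position: [0.5119, 0.012, 0.1493]
tool_rot: [1.829, 2.553, 0.0]
ft_force: [0.9, 0.4, 0.4]
grip_width: 0.003
grip_force: 0.3
```

Run:
```python
from h import *
im,st=grab("scene","s2");print(st["position"],st["ft_force"])
cv2.imwrite("pics/s2v.png",cv2.resize(im["frame"][110:230,180:330],(750,600),interpolation=cv2.INTER_CUBIC)[...,::-1])
```

```text
[0.51194608 0.01200658 0.14934496] [0.91121508 0.37062016 0.42241333]
```

View pics/s2v.png

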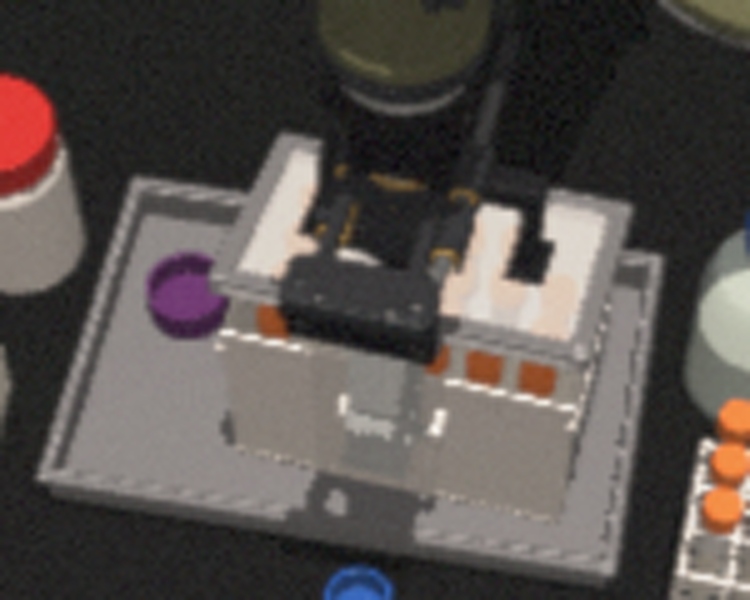

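Run:
```python
from h import *
c=np.array([.475,0,.004]);a=np.radians(-161.2);x=np.array([np.cos(a),np.sin(a),0]);y=np.array([-x[1],x[0],0]);z=np.array([0,0,1])
def L(s,yy,n,q): return c+z*.131+x*(.067-s*np.cos(q)+n*np.sin(q))+y*yy+z*(s*np.sin(q)+n*np.cos(q))
for tag,o,k in(("scene0",(185,130),5.8),("s2",(180,110),5)):
    im,_=load(tag)
    g=lambda X:((proj(im,X)[0]-np.array(o)+.5)*k-.5).round(0).tolist()
    print(tag,"rim",[g(c+z*.13-x*.065+y*v) for v in(-.1,.1)],"hinge",[g(L(0,v,.01,.1)) for v in(-.103,.103)],"bottom",[g(c-x*.065+y*v) for v in(-.1,.1)])
    for q in(0,.05,.1,.15,.2,.25,.3,.35): print(q,[g(L(.136,v,.01,q)) for v in(-.103,.103)])
im,_=load("s2");st=ctrl.get_state();print("tcp px",((proj(im,st["position"])[0]-np.array((180,110))+.5)*5).round())
```

```text
scene0 rim [[637.0, 364.0], [224.0, 273.0]] hinge [[702.0, 127.0], [296.0, 44.0]] bottom [[619.0, 496.0], [243.0, 411.0]]
0 [[643.0, 360.0], [213.0, 266.0]]
0.05 [[644.0, 351.0], [212.0, 257.0]]
0.1 [[646.0, 341.0], [212.0, 247.0]]
0.15 [[648.0, 331.0], [212.0, 236.0]]
0.2 [[649.0, 320.0], [211.0, 225.0]]
0.25 [[651.0, 309.0], [212.0, 214.0]]
0.3 [[654.0, 297.0], [212.0, 202.0]]
0.35 [[656.0, 284.0], [212.0, 189.0]]
s2 rim [[574.0, 414.0], [218.0, 335.0]] hinge [[630.0, 210.0], [280.0, 138.0]] bottom [[558.0, 528.0], [235.0, 454.0]]
0 [[579.0, 410.0], [209.0, 329.0]]
0.05 [[580.0, 402.0], [208.0, 321.0]]
0.1 [[582.0, 394.0], [208.0, 313.0]]
0.15 [[583.0, 385.0], [207.0, 304.0]]
0.2 [[585.0, 376.0], [207.0, 294.0]]
0.25 [[586.0, 366.0], [207.0, 284.0]]
0.3 [[588.0, 356.0], [208.0, 274.0]]
0.35 [[590.0, 345.0], [208.0, 263.0]]
tcp px [405. 320.]
```

Run:
```python
from h import *
im,st=grab("wrist","w2");t,_=grab("top","t2")
A=cv2.resize(im["frame"][30:330,60:340],(480,514),interpolation=cv2.INTER_CUBIC)
B=cv2.resize(t["frame"][160:340,200:312],(320,514),interpolation=cv2.INTER_CUBIC)
cv2.imwrite("pics/c2.png",np.hstack([A,B])[...,::-1])
```

```text
(no output)
```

View pics/c2.png

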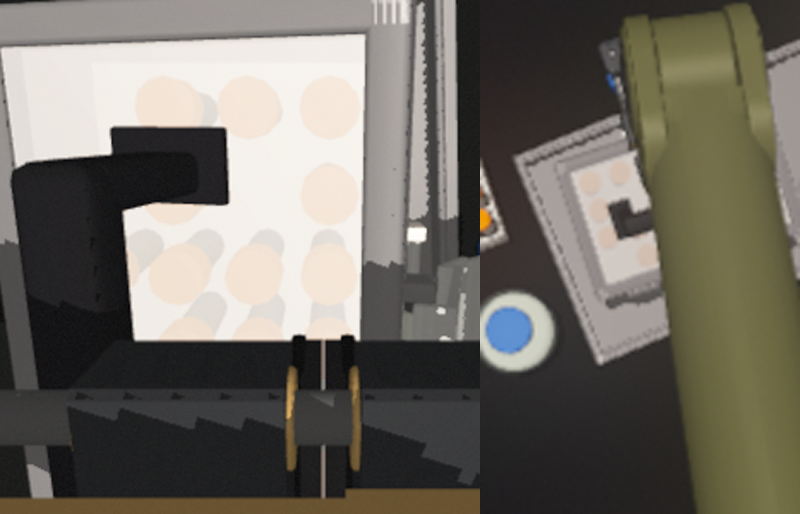

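Run:
```python
from h import *
from scipy.optimize import least_squares
z=np.array([0,0,1])
def L(p,s,yy,n,q):
    c=np.array([p[0],p[1],p[2]]);a=p[3];x=np.array([np.cos(a),np.sin(a),0]);y=np.array([-x[1],x[0],0])
    return c+z*.131+x*(.067-s*np.cos(q)+n*np.sin(q))+y*yy+z*(s*np.sin(q)+n*np.cos(q))
I={k:load(k) for k in("w1","w2","scene0","s2","top0")}
T=lambda x,y:(x/4.6+205,y/4.6+165)
S=lambda x,y:(x/5.8+185,y/5.8+130)
S2=lambda x,y:(x/5+180,y/5+110)
W2=lambda x,y:(x/1.714+60,y/1.714+30)
obs=[("w1",0,(.136,-.103,.01),(440/1.5625,88/1.5625)),("w1",0,(.067,-.056,.01),(317/1.5625,178/1.5625)),
("w2",1,(.136,-.103,.01),W2(410,3)),("w2",1,(.067,-.056,.01),W2(168,165)),
("scene0",0,(.136,.103,.01),S(222,195)),("scene0",0,(.136,-.103,.01),S(650,280)),("scene0",0,(0,.103,.01),S(300,40)),("scene0",0,(0,-.103,.01),S(703,120)),
("s2",1,(.136,.103,.01),S2(217,280)),("s2",1,(.136,-.103,.01),S2(590,352)),("s2",1,(0,.103,.01),S2(285,135)),("s2",1,(0,-.103,.01),S2(630,205)),
("top0",0,(.136,.103,.01),T(435,135)),("top0",0,(.136,-.103,.01),T(102,245)),("top0",0,(0,.103,.01),T(497,350)),("top0",0,(0,-.103,.01),T(175,455))]
def f(p): return np.concatenate([(proj(I[t][0],L(p,*g,p[4+k]),I[t][1])[0]-np.array(u))*[1,1] for t,k,g,u in obs])
r=least_squares(f,[.475,0,.004,np.radians(-161.2),.3,.1],loss="soft_l1");print(r.x.round(4))
for o,e in zip(obs,f(r.x).reshape(-1,2)): print(o[0],o[2],e.round(1))
```

```text
[ 4.709e-01 -8.000e-04  5.000e-04 -2.829e+00  2.880e-01  2.563e-01]
w1 (0.136, -0.103, 0.01) [-0.3 -0.2]
w1 (0.067, -0.056, 0.01) [-0.4  1. ]
w2 (0.136, -0.103, 0.01) [-0.3 -8.6]
w2 (0.067, -0.056, 0.01) [2.1 1.9]
scene0 (0.136, 0.103, 0.01) [-1.6  0.2]
scene0 (0.136, -0.103, 0.01) [0.1 2.9]
scene0 (0, 0.103, 0.01) [ 0.2 -0.7]
scene0 (0, -0.103, 0.01) [0.2 0.6]
s2 (0.136, 0.103, 0.01) [-1.7 -0.8]
s2 (0.136, -0.103, 0.01) [-1.1  2. ]
s2 (0, 0.103, 0.01) [-0.1 -0.8]
s2 (0, -0.103, 0.01) [0.3 0.3]
top0 (0.136, 0.103, 0.01) [0.3 0.8]
top0 (0.136, -0.103, 0.01) [-1.   0.3]
top0 (0, 0.103, 0.01) [0.9 1.9]
top0 (0, -0.103, 0.01) [-1.8  2.7]
```

Run:
```python
from h import *
for k in("w1","w2"):
    im,st=load(k);M=R.from_rotvec(st["tool_rot"]).as_matrix();P=lambda v:np.array(st["position"])+M@np.array(v)
    print(k,"tcp px full",proj(im,P([0,0,0]),st)[0],"grasp",proj(im,P([0,0,-.019]),st)[0],"body corners",[proj(im,P([i*.0375,j*.095,-.07]),st)[0].round().tolist() for i in(-1,1) for j in(-1,1)])
    print(np.round(np.array(im["mount"]),3).tolist())
im,st=load("s2");M=R.from_rotvec(st["tool_rot"]).as_matrix();P=lambda v:np.array(st["position"])+M@np.array(v)
g=lambda X:((proj(im,X)[0]-np.array((180,110)))*5).round().tolist()
print("scene body",[g(P([i*.0375,j*.095,-h])) for h in(.07,.12) for i in(-1,1) for j in(-1,1)])
print("fingers",[g(P([i*.0095,j*.015,-h])) for h in(0,.07) for i in(-1,1) for j in(-1,1)])
w,_=load("w2");cv2.imwrite("pics/w2z.png",cv2.resize(np.clip(w["frame"][190:384,130:390].astype(float)*3,0,255).astype(np.uint8),(780,582),interpolation=cv2.INTER_CUBIC)[...,::-1])
```

```text
w1 tcp px full [250.4048525 226.0051898] grasp [250.64422427 238.56949772] body corners [[24.0, 370.0], [479.0, 369.0], [-12.0, 196.0], [516.0, 196.0]]
[[-0.001, -0.965, -0.261, 0.071], [1.0, -0.001, 0.0, -0.001], [-0.0, -0.261, 0.965, -0.189], [0.0, 0.0, 0.0, 1.0]]
w2 tcp px full [250.40712376 226.01084577] grasp [250.64661504 238.5756132 ] body corners [[24.0, 370.0], [479.0, 369.0], [-12.0, 196.0], [516.0, 196.0]]
[[-0.001, -0.965, -0.261, 0.071], [1.0, -0.001, 0.0, -0.001], [-0.0, -0.261, 0.965, -0.189], [0.0, 0.0, 0.0, 1.0]]
scene body [[380.0, 89.0], [281.0, 377.0], [515.0, 116.0], [428.0, 409.0], [379.0, 25.0], [275.0, 320.0], [520.0, 53.0], [429.0, 354.0]]
fingers [[393.0, 292.0], [379.0, 336.0], [427.0, 299.0], [413.0, 343.0], [392.0, 215.0], [377.0, 260.0], [428.0, 222.0], [413.0, 268.0]]
```

View pics/w2z.png

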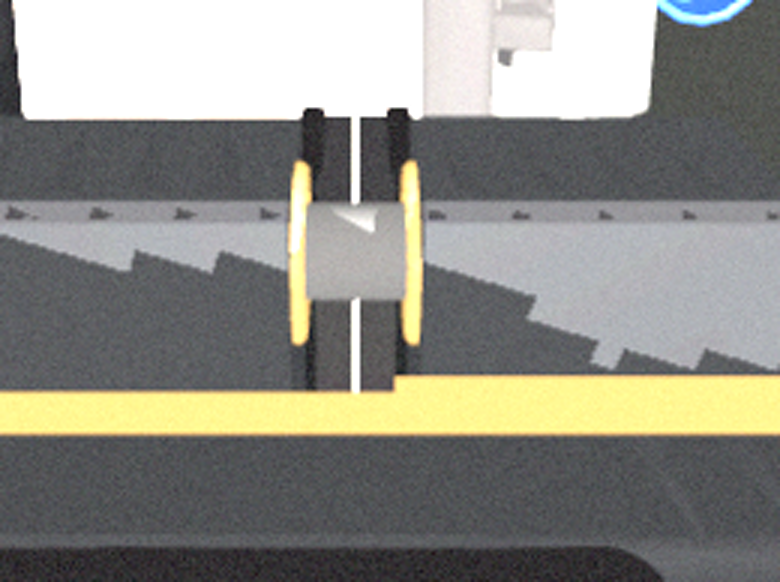

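Run:
```python
from h import *
z=np.array([0,0,1])
def L(p,s,yy,n,q):
    c=np.array([p[0],p[1],p[2]]);a=p[3];x=np.array([np.cos(a),np.sin(a),0]);y=np.array([-x[1],x[0],0])
    return c+z*.131+x*(.067-s*np.cos(q)+n*np.sin(q))+y*yy+z*(s*np.sin(q)+n*np.cos(q))
p=[.474,0,.004,np.radians(-161.6)]
for k in("w1","w2"):
    im,st=load(k)
    for q in(0.05,.1,.15,.2,.25,.3):
        g=lambda *v:proj(im,L(p,*v,q),st)[0].round().astype(int).tolist()
        print(k,q,"free corner",g(.136,-.103,.01),"free y=-.03",g(.136,-.03,.01),"post base",g(.067,-.056,.01),"bar end",g(.067,-.062,.065))
print("obs w1 corner (282,57) post (203,114) bar end (179,112); w2 post (158,126) edge (296,182)-(299,42)")
im,st=load("w2");r=im["frame"][:, :, :].mean(2)
print(r[0:60:3,285:310:3].round().astype(int))
print(r[180,255:330:2].round().astype(int), r[170,255:330:2].round().astype(int))
```

```text
w1 0.05 free corner [290, 60] free y=-.03 [287, 144] post base [213, 115] bar end [202, 109]
w1 0.1 free corner [290, 59] free y=-.03 [287, 145] post base [211, 115] bar end [196, 109]
w1 0.15 free corner [289, 58] free y=-.03 [286, 146] post base [210, 115] bar end [191, 110]
w1 0.2 free corner [288, 57] free y=-.03 [285, 147] post base [208, 115] bar end [185, 110]
w1 0.25 free corner [286, 56] free y=-.03 [284, 148] post base [207, 115] bar end [179, 110]
w1 0.3 free corner [284, 55] free y=-.03 [282, 149] post base [205, 115] bar end [173, 110]
w2 0.05 free corner [309, 33] free y=-.03 [303, 176] post base [177, 127] bar end [141, 122]
w2 0.1 free corner [310, 30] free y=-.03 [303, 179] post base [175, 128] bar end [129, 122]
w2 0.15 free corner [309, 27] free y=-.03 [302, 182] post base [172, 128] bar end [117, 123]
w2 0.2 free corner [308, 24] free y=-.03 [301, 185] post base [168, 129] bar end [103, 123]
w2 0.25 free corner [306, 21] free y=-.03 [298, 188] post base [164, 129] bar end [89, 124]
w2 0.3 free corner [303, 17] free y=-.03 [295, 191] post base [160, 130] bar end [7
[... 499 characters left out ...]
197 209 192 229 195 115  74  69  65]
 [184 188 166 229 214  83 135 168  64]
 [183 188 166 229 204 108 158 155  65]
 [183 189 165 229 215 108 171 188  65]
 [183 188 165 224 219 106 172 156  64]
 [159 162 165 170 153 103 182 187  64]
 [159 162 167 168 151 101 188 155  68]
 [157 162 165 169 150  97 188 187  66]
 [158 162 167 169 150  97 188 155  66]
 [159 161 165 168 150  94 187 159  69]]
[231 231 231 231 228 233 241 241 105 139 151 153 156 157 161 161 162 164
 160 145 106  97 112 116 112  83  80  80  75  65  65  78  77  77  79  81
  83  91] [224 224 224 240 241 241 242 241 121 137 150 152 155 158 159 163 163 163
 163 149 115 145 215 230 238 232 188  80  74  64  63  78  76  79  81  79
  49  20]
```

The fingertips are on the lid beside the clip, and the lid has come down part of the way. I'm continuing slowly and watching the force.

Emit:
jog_arm(commands=[[0, 0, 0, -0.002, 0, 0, 0], [0, 0, 0, -0.004, 0, 0, 0], [0, 0, 0, -0.006, 0, 0, 0], [0, 0, 0, -0.008, 0, 0, 0], [0, 0, 0, -0.008, 0, 0, 0]])

```text
time: 4.52
position: [0.5116, 0.0119, 0.1451]
tool_rot: [-1.83, -2.554, 0.0]
ft_force: [0.2, -0.3, -0.1]
grip_width: 0.006
grip_force: 0.1
```

Emit:
jog_arm(commands=[[0, 0, 0, -0.002, 0, 0, 0], [0, 0, 0, -0.004, 0, 0, 0], [0, 0, 0, -0.006, 0, 0, 0], [0, 0, 0, -0.006, 0, 0, 0], [0, 0, 0, -0.006, 0, 0, 0]])

```text
time: 4.93
position: [0.5116, 0.0119, 0.1421]
tool_rot: [-1.83, -2.554, 0.0]
ft_force: [0.8, 0.1, -0.5]
grip_width: 0.005
grip_force: 0.0
```

Run:
```python
from h import *
im,st=grab("scene","s3")
a=[load(k)[0]["frame"].mean(2) for k in("scene0","s2","s3")]
for c in(290,226): print(c);[print(x[155:212,c].round().astype(int).tolist()) for x in a]
f=np.hstack([cv2.resize(load(k)[0]["frame"][120:225,210:310],(400,420),interpolation=cv2.INTER_CUBIC) for k in("scene0","s3")])
cv2.imwrite("pics/cmp.png",np.clip(f.astype(float)*1.4,0,255).astype(np.uint8)[...,::-1])
```

```text
290
[211, 209, 165, 91, 98, 107, 154, 189, 194, 202, 204, 203, 202, 204, 204, 202, 200, 202, 202, 204, 199, 157, 136, 136, 117, 143, 143, 104, 95, 93, 92, 89, 93, 107, 146, 219, 162, 128, 127, 129, 128, 131, 128, 129, 128, 127, 129, 127, 128, 128, 128, 127, 128, 128, 129, 128, 127]
[213, 213, 206, 120, 88, 108, 157, 189, 197, 204, 205, 203, 202, 205, 203, 202, 205, 205, 204, 204, 202, 200, 178, 140, 134, 131, 123, 138, 109, 93, 90, 94, 92, 108, 136, 172, 153, 128, 128, 128, 129, 126, 127, 129, 130, 127, 130, 128, 128, 128, 128, 127, 128, 127, 126, 129, 126]
[216, 215, 217, 211, 144, 111, 155, 162, 194, 197, 197, 205, 206, 204, 205, 204, 203, 204, 204, 206, 205, 204, 205, 202, 177, 142, 137, 138, 96, 88, 87, 87, 90, 108, 129, 133, 148, 127, 126, 129, 129, 129, 127, 126, 127, 129, 129, 129, 128, 126, 128, 126, 129, 126, 129, 126, 129]
226
[126, 130, 131, 135, 133, 132, 131, 128, 135, 134, 122, 143, 149, 117, 115, 117, 121, 121, 118, 116, 143, 230, 153, 131, 132, 130, 129, 126, 129, 129, 130, 131, 133, 128, 127, 129, 130, 120, 110, 101, 97, 94, 87, 95, 135, 141, 144, 140, 142, 142, 143, 141, 140, 140, 133, 136, 136]
[117, 129, 138, 133, 135, 136, 133, 133, 125, 133, 135, 136, 124, 147, 121, 119, 121, 121, 118, 119, 141, 229, 153, 128, 130, 128, 128, 129, 130, 129, 130, 130, 129, 128, 130, 128, 131, 121, 110, 101, 96, 92, 90, 94, 133, 141, 139, 140, 142, 141, 140, 138, 142, 141, 133, 137, 137]
[112, 129, 134, 134, 135, 135, 137, 135, 133, 135, 138, 150, 143, 133, 101, 103, 119, 119, 121, 118, 117, 134, 134, 130, 127, 129, 129, 129, 129, 130, 128, 129, 130, 129, 132, 132, 130, 121, 106, 103, 98, 94, 89, 91, 137, 142, 142, 141, 141, 143, 140, 140, 141, 140, 134, 137, 135]
```

View pics/cmp.png

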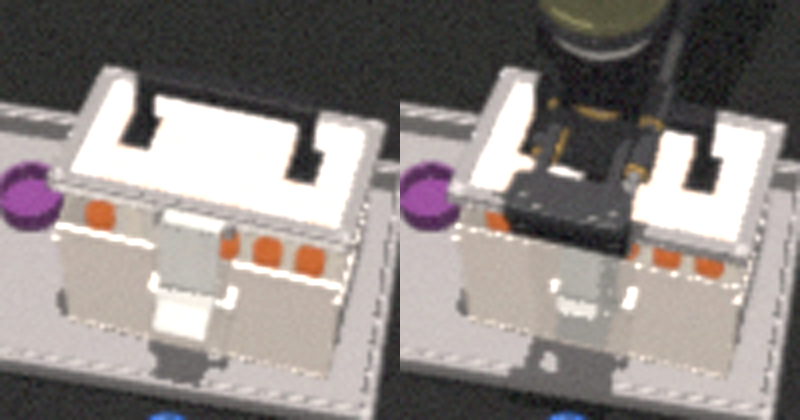

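Emit:
jog_arm(commands=[[0, 0, 0, -0.002, 0, 0, 0], [0, 0, 0, -0.004, 0, 0, 0], [0, 0, 0, -0.006, 0, 0, 0], [0, 0, 0, -0.008, 0, 0, 0], [0, 0, 0, -0.008, 0, 0, 0]])

```text
time: 5.4
position: [0.5116, 0.012, 0.138]
tool_rot: [-1.83, -2.554, 0.0]
ft_force: [-0.2, -0.2, 0.5]
grip_width: 0.011
grip_force: 0.1
```

Emit:
jog_arm(commands=[[0, 0, 0, -0.002, 0, 0, 0], [0, 0, 0, -0.004, 0, 0, 0], [0, 0, 0, -0.006, 0, 0, 0], [0, 0, 0, -0.008, 0, 0, 0], [0, 0, 0, -0.008, 0, 0, 0]])

```text
time: 5.82
position: [0.5116, 0.012, 0.134]
tool_rot: [-1.83, -2.554, 0.0]
ft_force: [-0.5, -0.9, -0.3]
grip_width: 0.002
grip_force: 0.1
```

Run:
```python
from h import *
im,st=grab("scene","s4");w,sw=grab("wrist","w4");t,_=grab("top","t4")
print(st["position"],st["ft_force"],st["torque"],st["joint_torque"].round(2))
a=[load(k)[0]["frame"].mean(2) for k in("scene0","s2","s3","s4")]
for c in(290,226): print(c);[print(x[165:195,c].round().astype(int).tolist()) for x in a]
r=w["frame"].mean(2);b=load("w2")[0]["frame"].mean(2)
print([x[180,255:330:3].round().astype(int).tolist() for x in(b,r)]);print([x[0:50:2,290].round().astype(int).tolist() for x in(b,r)])
print([x[110:150:2,185].round().astype(int).tolist() for x in(b,r)])
print([x[126,60:200:4].round().astype(int).tolist() for x in(b,r)])
```

```text
[0.51160331 0.01197748 0.13402147] [-0.50122633 -0.9460351  -0.25564821] [ 0.02267863 -0.14981188 -0.00554012] [-1.000e-02 -2.927e+01 -2.200e+00 -2.948e+01 -5.000e-02  8.000e-02
 -1.000e-02]
290
[204, 203, 202, 204, 204, 202, 200, 202, 202, 204, 199, 157, 136, 136, 117, 143, 143, 104, 95, 93, 92, 89, 93, 107, 146, 219, 162, 128, 127, 129]
[205, 203, 202, 205, 203, 202, 205, 205, 204, 204, 202, 200, 178, 140, 134, 131, 123, 138, 109, 93, 90, 94, 92, 108, 136, 172, 153, 128, 128, 128]
[197, 205, 206, 204, 205, 204, 203, 204, 204, 206, 205, 204, 205, 202, 177, 142, 137, 138, 96, 88, 87, 87, 90, 108, 129, 133, 148, 127, 126, 129]
[200, 201, 206, 206, 205, 208, 209, 207, 209, 207, 210, 208, 206, 208, 207, 206, 204, 157, 137, 138, 129, 114, 118, 107, 125, 131, 123, 125, 120, 123]
226
[122, 143, 149, 117, 115, 117, 121, 121, 118, 116, 143, 230, 153, 131, 132, 130, 129, 126, 129, 129, 130, 131, 133, 128, 127, 129, 130, 120, 110, 101]
[135, 136, 124, 147, 121, 119, 121, 121, 118, 119, 141, 229, 153, 128, 130, 128, 128, 129, 130, 129, 130, 130, 129, 128, 130, 128, 131, 121, 110, 101]
[138, 150
[... 532 characters left out ...]
[28, 27, 30, 25, 27, 27, 26, 28, 57, 170, 134, 151, 156, 189, 211, 218, 214, 215, 215, 214, 216, 216, 173, 165, 165], [27, 27, 25, 26, 26, 27, 80, 177, 177, 177, 137, 147, 167, 168, 168, 168, 169, 172, 171, 172, 173, 174, 166, 163, 163]]
[[37, 37, 34, 36, 36, 36, 36, 36, 34, 34, 36, 34, 36, 35, 33, 34, 36, 38, 35, 34], [41, 41, 41, 41, 41, 41, 42, 40, 40, 42, 41, 38, 37, 40, 39, 40, 39, 38, 37, 39]]
[[147, 148, 128, 160, 26, 25, 28, 22, 30, 27, 29, 25, 23, 22, 26, 24, 22, 21, 21, 25, 23, 24, 22, 24, 21, 24, 21, 20, 24, 36, 34, 36, 34, 90, 241], [216, 217, 218, 226, 227, 226, 226, 216, 75, 39, 20, 20, 21, 17, 19, 21, 20, 18, 21, 18, 19, 19, 18, 20, 20, 19, 19, 21, 18, 22, 25, 40, 40, 42, 34]]
```

The lid is following the tool down, with a gap of about 4 px left. I'm continuing in small, force-watched steps.

Emit:
jog_arm(commands=[[0, 0, 0, -0.002, 0, 0, 0], [0, 0, 0, -0.004, 0, 0, 0], [0, 0, 0, -0.006, 0, 0, 0], [0, 0, 0, -0.006, 0, 0, 0], [0, 0, 0, -0.006, 0, 0, 0]])

```text
time: 6.38
position: [0.5116, 0.012, 0.1312]
tool_rot: [-1.83, -2.554, 0.0]
ft_force: [-0.3, 0.9, 0.3]
grip_width: 0.004
grip_force: 0.0
```

Emit:
jog_arm(commands=[[0, 0, 0, -0.002, 0, 0, 0], [0, 0, 0, -0.004, 0, 0, 0], [0, 0, 0, -0.004, 0, 0, 0], [0, 0, 0, -0.004, 0, 0, 0], [0, 0, 0, -0.004, 0, 0, 0]])

```text
time: 6.8
position: [0.5116, 0.012, 0.1292]
tool_rot: [-1.83, -2.554, 0.0]
ft_force: [-0.6, 0.6, -0.1]
grip_width: 0.007
grip_force: 0.0
```

```bash
cat > chk.py <<'E'
from h import *
import sys
im,st=grab("scene",sys.argv[1]);print(st["time"],st["position"],st["ft_force"].round(1))
for c in(290,226): print(c);[print(load(k)[0]["frame"].mean(2)[165:195,c].round().astype(int).tolist()) for k in("scene0","s4",sys.argv[1])]
E
python3 chk.py s5
```

```text
6.8 [0.51164005 0.0119925  0.12918149] [-0.6  0.6 -0.1]
290
[204, 203, 202, 204, 204, 202, 200, 202, 202, 204, 199, 157, 136, 136, 117, 143, 143, 104, 95, 93, 92, 89, 93, 107, 146, 219, 162, 128, 127, 129]
[200, 201, 206, 206, 205, 208, 209, 207, 209, 207, 210, 208, 206, 208, 207, 206, 204, 157, 137, 138, 129, 114, 118, 107, 125, 131, 123, 125, 120, 123]
[190, 199, 205, 207, 209, 208, 208, 208, 210, 209, 208, 208, 209, 209, 207, 207, 208, 205, 177, 142, 139, 135, 104, 123, 121, 130, 126, 127, 126, 124]
226
[122, 143, 149, 117, 115, 117, 121, 121, 118, 116, 143, 230, 153, 131, 132, 130, 129, 126, 129, 129, 130, 131, 133, 128, 127, 129, 130, 120, 110, 101]
[138, 137, 140, 134, 136, 138, 125, 95, 97, 115, 117, 131, 123, 121, 124, 126, 124, 128, 126, 128, 129, 131, 128, 128, 130, 131, 133, 122, 108, 100]
[137, 138, 142, 138, 135, 146, 141, 135, 101, 124, 120, 128, 123, 123, 123, 122, 122, 123, 122, 127, 125, 126, 128, 131, 131, 126, 131, 131, 110, 100]
```

Emit:
jog_arm(commands=[[0, 0, 0, -0.002, 0, 0, 0], [0, 0, 0, -0.004, 0, 0, 0], [0, 0, 0, -0.006, 0, 0, 0], [0, 0, 0, -0.006, 0, 0, 0], [0, 0, 0, -0.006, 0, 0, 0]])

```text
time: 7.27
position: [0.5121, 0.0121, 0.1268]
tool_rot: [1.829, 2.553, 0.001]
ft_force: [-0.2, 0.4, 4.7]
grip_width: 0.008
grip_force: 2.3
```

Emit:
jog_arm(commands=[[0, 0, 0, -0.002, 0, 0, 0], [0, 0, 0, -0.004, 0, 0, 0], [0, 0, 0, -0.004, 0, 0, 0], [0, 0, 0, -0.004, 0, 0, 0], [0, 0, 0, -0.004, 0, 0, 0]])

```text
time: 7.68
position: [0.5124, 0.0121, 0.1253]
tool_rot: [1.829, 2.553, 0.001]
ft_force: [-0.8, -0.1, 6.8]
grip_width: 0.006
grip_force: 3.6
```

```bash
python3 chk.py s6
```

```text
7.6833 [0.51237255 0.01213092 0.12528092] [-0.8 -0.1  6.8]
290
[204, 203, 202, 204, 204, 202, 200, 202, 202, 204, 199, 157, 136, 136, 117, 143, 143, 104, 95, 93, 92, 89, 93, 107, 146, 219, 162, 128, 127, 129]
[200, 201, 206, 206, 205, 208, 209, 207, 209, 207, 210, 208, 206, 208, 207, 206, 204, 157, 137, 138, 129, 114, 118, 107, 125, 131, 123, 125, 120, 123]
[195, 199, 209, 207, 208, 208, 208, 209, 210, 208, 209, 212, 208, 208, 209, 205, 209, 208, 206, 181, 144, 138, 138, 98, 93, 112, 123, 125, 124, 124]
226
[122, 143, 149, 117, 115, 117, 121, 121, 118, 116, 143, 230, 153, 131, 132, 130, 129, 126, 129, 129, 130, 131, 133, 128, 127, 129, 130, 120, 110, 101]
[138, 137, 140, 134, 136, 138, 125, 95, 97, 115, 117, 131, 123, 121, 124, 126, 124, 128, 126, 128, 129, 131, 128, 128, 130, 131, 133, 122, 108, 100]
[139, 139, 141, 142, 142, 141, 149, 143, 137, 98, 114, 123, 122, 125, 122, 123, 123, 123, 123, 124, 125, 122, 131, 130, 130, 129, 133, 134, 114, 102]
```

Force is now building at the fingers (6.8 N) as the clip rides the pin. I'll push on towards about 20 N.

Emit:
jog_arm(commands=[[0, 0, 0, -0.002, 0, 0, 0], [0, 0, 0, -0.004, 0, 0, 0], [0, 0, 0, -0.004, 0, 0, 0], [0, 0, 0, -0.004, 0, 0, 0], [0, 0, 0, -0.004, 0, 0, 0]])

```text
time: 8.15
position: [0.5126, 0.0122, 0.1233]
tool_rot: [1.829, 2.553, 0.002]
ft_force: [-0.8, 0.4, 6.9]
grip_width: 0.001
grip_force: 3.4
```

Emit:
jog_arm(commands=[[0, 0, 0, -0.002, 0, 0, 0], [0, 0, 0, -0.004, 0, 0, 0], [0, 0, 0, -0.004, 0, 0, 0], [0, 0, 0, -0.004, 0, 0, 0], [0, 0, 0, -0.004, 0, 0, 0]])

```text
time: 8.57
position: [0.5112, 0.0118, 0.1197]
tool_rot: [-1.829, -2.553, 0.001]
ft_force: [-1.1, -0.8, -0.0]
grip_width: 0.004
grip_force: 0.0
```

Emit:
jog_arm(commands=[[0, 0, 0, -0.002, 0, 0, 0], [0, 0, 0, -0.004, 0, 0, 0], [0, 0, 0, -0.004, 0, 0, 0], [0, 0, 0, -0.004, 0, 0, 0], [0, 0, 0, -0.004, 0, 0, 0]])

```text
time: 8.98
position: [0.5113, 0.0118, 0.119]
tool_rot: [-1.83, -2.553, 0.002]
ft_force: [-4.1, 0.1, 8.8]
grip_width: 0.004
grip_force: 4.2
```

The force dropped from 6.9 N to 0 and then built again at a hard stop, which is the snap. One firmer press to be sure, then I'll retreat and check.

Emit:
jog_arm(commands=[[0, 0, 0, -0.002, 0, 0, 0], [0, 0, 0, -0.003, 0, 0, 0], [0, 0, 0, -0.003, 0, 0, 0], [0, 0, 0, -0.003, 0, 0, 0], [0, 0, 0, -0.003, 0, 0, 0]])

```text
time: 9.4
position: [0.512, 0.012, 0.119]
tool_rot: [1.829, 2.553, -0.001]
ft_force: [-5.2, -0.4, 16.9]
grip_width: 0.006
grip_force: 8.0
```

Emit:
jog_arm(commands=[[0, 0, 0, 0.02, 0, 0, 0], [0, 0, 0, 0.06, 0, 0, 0], [0, 0, 0, 0.12, 0, 0, 0], [0, 0, 0, 0.18, 0, 0, 0], [0, 0, 0, 0.24, 0, 0, 0]])

```text
time: 9.82
position: [0.5111, 0.012, 0.2376]
tool_rot: [-1.829, -2.553, 0.001]
ft_force: [0.1, 0.8, -0.9]
grip_width: 0.005
grip_force: 0.0
```

Emit:
jog_arm(commands=[[0, 0, 0, 0, 0, 0, 0], [0.5, 0, 0, 0.04, 0, 0, 0], [1, 0, 0, 0.08, 0, 0, 0], [1, 0, 0, 0.1, 0, 0, 0], [1, 0, 0, 0.1, 0, 0, 0]])

```text
time: 10.23
position: [0.5129, 0.0121, 0.2886]
tool_rot: [1.828, 2.551, 0.003]
ft_force: [0.0, -1.2, -0.3]
grip_width: 0.224
grip_force: 0.0
```

```bash
python3 chk.py s7
python3 - <<'E'
from h import *
w,_=grab("wrist","w7");s,_=load("s7")
A=cv2.resize(w["frame"][0:300,60:400],(480,424),interpolation=cv2.INTER_CUBIC);B=cv2.resize(s["frame"][125:231,215:295],(320,424),interpolation=cv2.INTER_CUBIC)
cv2.imwrite("pics/c7.png",np.hstack([A,B])[...,::-1])
E
```

```text
10.2333 [0.51286832 0.01207206 0.28855344] [ 0.  -1.2 -0.3]
290
[204, 203, 202, 204, 204, 202, 200, 202, 202, 204, 199, 157, 136, 136, 117, 143, 143, 104, 95, 93, 92, 89, 93, 107, 146, 219, 162, 128, 127, 129]
[200, 201, 206, 206, 205, 208, 209, 207, 209, 207, 210, 208, 206, 208, 207, 206, 204, 157, 137, 138, 129, 114, 118, 107, 125, 131, 123, 125, 120, 123]
[197, 201, 203, 208, 210, 209, 209, 211, 212, 211, 211, 209, 211, 213, 210, 212, 211, 211, 212, 212, 210, 162, 145, 146, 137, 85, 84, 117, 120, 121]
226
[122, 143, 149, 117, 115, 117, 121, 121, 118, 116, 143, 230, 153, 131, 132, 130, 129, 126, 129, 129, 130, 131, 133, 128, 127, 129, 130, 120, 110, 101]
[138, 137, 140, 134, 136, 138, 125, 95, 97, 115, 117, 131, 123, 121, 124, 126, 124, 128, 126, 128, 129, 131, 128, 128, 130, 131, 133, 122, 108, 100]
[132, 138, 140, 139, 138, 142, 140, 121, 138, 146, 134, 91, 96, 119, 126, 124, 122, 124, 124, 123, 124, 122, 127, 128, 130, 129, 132, 128, 121, 102]
```

View pics/c7.png

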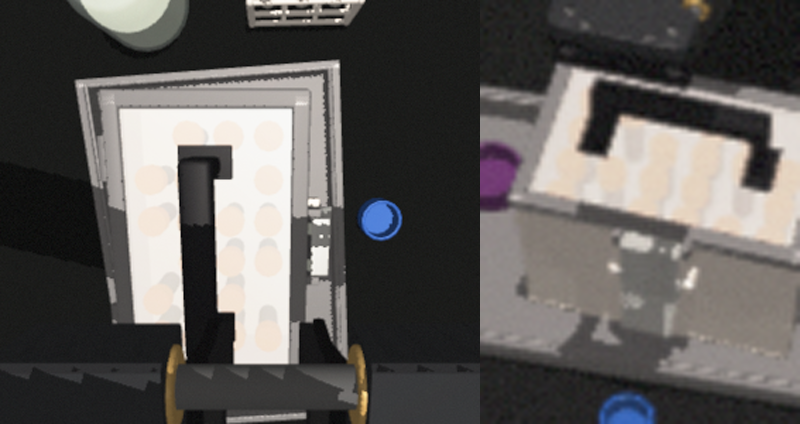

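The lid is closed flat and the clip hangs straight behind the pin brackets, at (650,270) in the right half. Next I'm measuring the handle bar in this wrist view.

Run:
```python
from h import *
w,st=load("w7");r=w["frame"].mean(2)
M=R.from_rotvec(st["tool_rot"]).as_matrix();o=np.array(st["position"])
print("tool y deg",np.degrees(np.arctan2(M[1,1],M[0,1])),st["position"])
L,Rr=[],[]
for row in range(130,216,5):
    d=np.where(r[row,150:240]<80)[0]+150
    m=[c for c in d];L.append((m[0]-.5,row));Rr.append((m[-1]+.5,row))
print(L[::4],Rr[::4])
col=r[90:130,199].round().astype(int);print("col199",col.tolist())
a=plane(w,L,.2,st);b=plane(w,Rr,.184,st);b2=plane(w,Rr,.2,st)
for n,p in(("L",a),("R",b)):
    d=np.polyfit(p[:,1],p[:,0],1);print(n,"dir deg",np.degrees(np.arctan2(-1,-d[0])),"x at y=0",d[1],"x at y=.04",np.polyval(d,.04))
print("tips",[(z,proj(w,o+M@np.array([.0095,.0,z]),st)[0].round().tolist()) for z in(0,-.01,-.02,-.03)])
# handle ends by scene + wrist: far end (own y -62 -> world +y)
s,_=load("s7");rs=s["frame"].mean(2)
print("wrist col profiles rows", [ (c,[i for i in range(90,130) if r[i,c]<80][:1]) for c in(192,196,200,204)])
```

```text
tool y deg 18.76154200168368 [0.51218632 0.01204752 0.28701281]
[(np.float64(186.5), 130), (np.float64(186.5), 150), (np.float64(187.5), 170), (np.float64(149.5), 190), (np.float64(149.5), 210)] [(np.float64(210.5), 130), (np.float64(211.5), 150), (np.float64(211.5), 170), (np.float64(212.5), 190), (np.float64(212.5), 210)]
col199 [237, 237, 237, 237, 236, 236, 236, 236, 236, 236, 236, 237, 181, 94, 68, 69, 69, 68, 67, 66, 51, 28, 23, 29, 37, 52, 61, 65, 66, 67, 66, 66, 66, 67, 67, 67, 64, 66, 65, 67]
L dir deg -106.52760589180825 x at y=0 0.4433991098728356 x at y=.04 0.4552686162337833
R dir deg -71.41918909498808 x at y=0 0.48173111872087165 x at y=.04 0.46828454355415305
tips [(0, [250.0, 211.0]), (-0.01, [251.0, 216.0]), (-0.02, [251.0, 222.0]), (-0.03, [251.0, 229.0])]
wrist col profiles rows [(192, [104]), (196, [104]), (200, [104]), (204, [104])]
```

Run:
```python
from h import *
w,st=load("w7");r=w["frame"].mean(2);o=np.array(st["position"]);M=R.from_rotvec(st["tool_rot"]).as_matrix()
rows=range(130,176,3);L=[];Rr=[]
for row in rows:
    d=np.where(r[row,175:230]<80)[0]+175;L.append((d[0]-.5,row));Rr.append((d[-1]+.5,row))
for zt in(.2,):
    a=plane(w,L,zt,st);b=plane(w,Rr,zt-.016,st);ty=M[:,1];tx=M[:,0]
    u=lambda p:((p-o)@ty*1000).round(1)
    print("along tool y: L",u(a)[[0,7,-1]],"R",u(b)[[0,7,-1]],"R@top",u(plane(w,Rr,zt,st))[[0,7,-1]])
e=plane(w,[(199,103)],.192,st)[0];print("bar end along tool x",((e-o)@tx*1000).round(1),"tool x",tx.round(3),"tool y",ty.round(3))
w2,s2=grab("wrist","w8");f=w2["frame"].mean(2);print(s2["grip_width"])
for c in(170,180,190,200,300,310,320,330): print(c,f[212:245:1,c].round().astype(int).tolist())
```

```text
along tool y: L [-50.1 -50.1 -50.2] R [-32.8 -32.5 -33.1] R@top [-31.1 -30.8 -31.4]
bar end along tool x 69.1 tool x [-0.322  0.947 -0.   ] tool y [0.947 0.322 0.001]
0.3107980634484636
170 [229, 228, 227, 228, 227, 228, 226, 227, 227, 227, 228, 234, 237, 237, 238, 237, 179, 80, 29, 31, 29, 28, 26, 29, 28, 29, 25, 28, 29, 26, 30, 29, 27]
180 [228, 227, 228, 227, 228, 226, 225, 221, 220, 220, 219, 219, 219, 220, 220, 220, 189, 119, 52, 26, 28, 29, 25, 26, 25, 26, 27, 26, 23, 26, 28, 24, 38]
190 [158, 193, 206, 206, 205, 206, 206, 210, 211, 210, 209, 210, 215, 218, 217, 216, 217, 217, 224, 226, 226, 227, 224, 232, 233, 229, 228, 227, 227, 227, 229, 230, 231]
200 [20, 22, 23, 17, 18, 22, 17, 21, 21, 21, 18, 21, 21, 20, 20, 18, 20, 22, 18, 20, 17, 21, 20, 18, 17, 16, 15, 15, 14, 18, 16, 18, 16]
300 [137, 141, 133, 144, 152, 153, 156, 159, 152, 148, 147, 148, 148, 148, 148, 147, 145, 143, 144, 144, 143, 143, 143, 121, 129, 137, 141, 125, 133, 139, 112, 86, 45]
310 [26, 28, 28, 28, 26, 28, 29, 26, 25, 26, 28, 25, 26, 26, 28, 26, 26, 27, 26, 26, 27, 25, 31, 26, 25, 26, 27, 28, 27, 25, 23, 26, 26]
320 [29, 26, 26, 25, 27, 28, 23, 27, 29, 26, 23, 27, 26, 27, 27, 28, 27, 27, 28, 28, 28, 27, 28, 29, 26, 26, 25, 23, 25, 24, 23, 43, 67]
330 [27, 26, 27, 26, 27, 24, 27, 27, 26, 28, 24, 26, 25, 28, 26, 26, 30, 29, 26, 28, 28, 28, 29, 26, 25, 29, 28, 25, 26, 27, 28, 26, 26]
```

The handle is about 41.5 mm back along the closing line. Lid contact and the tip pixels both show the real fingertips about 26 mm behind the reported TCP, so I'll allow for that. First I'm moving over the bar with the fingers opening.

Emit:
jog_arm(commands=[[1, -0.03, -0.01, 0, 0, 0, 0], [1, -0.06, -0.019, 0, 0, 0, 0], [1, -0.08, -0.025, 0, 0, 0, 0], [1, -0.08, -0.025, -0.02, 0, 0, 0], [1, -0.08, -0.025, -0.05, 0, 0, 0]])

```text
time: 10.8
position: [0.4721, -0.0008, 0.2612]
tool_rot: [1.83, 2.551, 0.001]
ft_force: [0.3, -0.3, -0.5]
grip_width: 0.736
grip_force: 0.0
```

Emit:
jog_arm(commands=[[1, 0, 0, -0.03, 0, 0, 0], [1, 0, 0, -0.06, 0, 0, 0], [1, 0, 0, -0.09, 0, 0, 0], [1, 0, 0, -0.09, 0, 0, 0], [1, 0, 0, -0.09, 0, 0, 0]])

```text
time: 11.22
position: [0.4709, -0.0002, 0.2152]
tool_rot: [-1.827, -2.552, 0.002]
ft_force: [0.3, -0.0, 0.4]
grip_width: 0.992
grip_force: 0.0
```

Emit:
jog_arm(commands=[[1, 0, 0, 0, 0, 0, 0], [1, 0, 0, 0, 0, 0, 0], [1, 0, 0, 0, 0, 0, 0], [1, 0, 0, 0, 0, 0, 0], [1, 0, 0, 0, 0, 0, 0]])

```text
time: 11.63
position: [0.4721, -0.0005, 0.2172]
tool_rot: [1.829, 2.553, 0.001]
ft_force: [0.8, -0.0, -0.2]
grip_width: 1.002
grip_force: 0.0
```

Run:
```python
from h import *
w,st=grab("wrist","w9");f=w["frame"].mean(2);print(st["position"],st["grip_width"])
M=R.from_rotvec(st["tool_rot"]).as_matrix();o=np.array(st["position"])
print([(z,y,proj(w,o+M@np.array([.0095,y,z]),st)[0].round().tolist()) for z in(0,-.026) for y in(-.045,-.058,.045,.058)])
# dark profile over columns: first dark row
for c in range(130,390,8):
    d=np.where(f[150:260,c]<60)[0];print(c,(d[0]+150) if len(d) else None,end="; ")
for row in(120,150,180,210): 
    d=np.where(f[row,150:350]<60)[0]+150;print("row",row,d.min() if len(d) else None,d.max() if len(d) else None)
```

```text
[ 0.47208341 -0.00053094  0.21724214] 1.0023661612282253
[(0, -0.045, [173.0, 211.0]), (0, -0.058, [150.0, 211.0]), (0, 0.045, [328.0, 210.0]), (0, 0.058, [351.0, 210.0]), (-0.026, -0.045, [162.0, 226.0]), (-0.026, -0.058, [136.0, 226.0]), (-0.026, 0.045, [340.0, 226.0]), (-0.026, 0.058, [366.0, 226.0])]
130 150; 138 150; 146 166; 154 151; 162 186; 170 257; 178 258; 186 259; 194 259; 202 259; 210 259; 218 259; 226 259; 234 251; 242 150; 250 152; 258 162; 266 150; 274 259; 282 259; 290 259; 298 259; 306 259; 314 259; 322 258; 330 258; 338 193; 346 225; 354 150; 362 150; 370 150; 378 177; 386 153; row 120 227 267
row 150 236 266
row 180 160 266
row 210 150 265
```

The bar is centred between the open fingers (cols 236–266, TCP col 250). I'm descending to grasp.

Emit:
jog_arm(commands=[[1, 0, 0, -0.03, 0, 0, 0], [1, 0, 0, -0.06, 0, 0, 0], [1, 0, 0, -0.09, 0, 0, 0], [1, 0, 0, -0.1, 0, 0, 0], [1, 0, 0, -0.1, 0, 0, 0]])

```text
time: 12.1
position: [0.4708, -0.0005, 0.1657]
tool_rot: [-1.828, -2.552, 0.002]
ft_force: [0.2, -0.1, 0.4]
grip_width: 1.0
grip_force: 0.0
```

Emit:
jog_arm(commands=[[1, 0, 0, -0.01, 0, 0, 0], [1, 0, 0, -0.02, 0, 0, 0], [1, 0, 0, -0.03, 0, 0, 0], [1, 0, 0, -0.036, 0, 0, 0], [1, 0, 0, -0.036, 0, 0, 0]])

```text
time: 12.52
position: [0.4714, -0.0005, 0.1482]
tool_rot: [-1.829, -2.553, 0.001]
ft_force: [0.1, 0.7, 0.5]
grip_width: 0.999
grip_force: 0.0
```

Emit:
jog_arm(commands=[[0.1, 0, 0, 0, 0, 0, 0], [0.1, 0, 0, 0, 0, 0, 0], [0.1, 0, 0, 0, 0, 0, 0], [0.1, 0, 0, 0, 0, 0, 0], [0.1, 0, 0, 0, 0, 0, 0]], grip_force=20)

```text
time: 12.93
position: [0.4719, -0.0005, 0.149]
tool_rot: [1.83, 2.553, 0.0]
ft_force: [0.1, -0.4, -0.3]
grip_width: 0.71
grip_force: 0.0
```

Emit:
jog_arm(commands=[[0, 0, 0, 0, 0, 0, 0], [0, 0, 0, 0, 0, 0, 0], [0, 0, 0, 0, 0, 0, 0], [0, 0, 0, 0, 0, 0, 0], [0, 0, 0, 0, 0, 0, 0]], grip_force=20)

```text
time: 13.35
position: [0.4718, -0.0005, 0.1488]
tool_rot: [1.83, 2.554, 0.0]
ft_force: [0.4, 0.1, 0.5]
grip_width: 0.324
grip_force: 0.0
```

Emit:
jog_arm(commands=[[0, 0, 0, 0, 0, 0, 0], [0, 0, 0, 0, 0, 0, 0], [0, 0, 0, 0, 0, 0, 0], [0, 0, 0, 0, 0, 0, 0], [0, 0, 0, 0, 0, 0, 0]], grip_force=50)

```text
time: 13.77
position: [0.4725, -0.0003, 0.1492]
tool_rot: [1.829, 2.553, 0.002]
ft_force: [3.0, 0.7, 1.8]
grip_width: 0.223
grip_force: 50.0
```

The bar is gripped (19.4 mm at 50 N). A small test lift first.

Emit:
jog_arm(commands=[[0, 0, 0, 0.002, 0, 0, 0], [0, 0, 0, 0.004, 0, 0, 0], [0, 0, 0, 0.008, 0, 0, 0], [0, 0, 0, 0.012, 0, 0, 0], [0, 0, 0, 0.016, 0, 0, 0]])

```text
time: 14.18
position: [0.4707, -0.0007, 0.1562]
tool_rot: [-1.829, -2.552, 0.002]
ft_force: [-0.4, 0.1, -5.3]
grip_width: 0.22
grip_force: 50.0
```

Emit:
jog_arm(commands=[[0, 0, 0, 0.004, 0, 0, 0], [0, 0, 0, 0.008, 0, 0, 0], [0, 0, 0, 0.012, 0, 0, 0], [0, 0, 0, 0.016, 0, 0, 0], [0, 0, 0, 0.016, 0, 0, 0]])

```text
time: 14.6
position: [0.4721, -0.0005, 0.1653]
tool_rot: [1.829, 2.553, 0.001]
ft_force: [0.1, 0.6, -4.7]
grip_width: 0.222
grip_force: 50.0
```

Run:
```python
from h import *
w,st=grab("wrist","w10");s,_=grab("scene","s10");print(st["position"],st["ft_force"],st["torque"],st["grip_width"])
a=load("s7")[0]["frame"].mean(2);b=s["frame"].mean(2)
for c in(290,226): print(c);[print(x[165:225,c].round().astype(int).tolist()) for x in(a,b)]
```

```text
[ 0.47209474 -0.00047854  0.16531027] [ 0.12892569  0.63387557 -4.68669454] [ 0.01194854 -0.18016173  0.04555707] 0.22164488907957197
290
[197, 201, 203, 208, 210, 209, 209, 211, 212, 211, 211, 209, 211, 213, 210, 212, 211, 211, 212, 212, 210, 162, 145, 146, 137, 85, 84, 117, 120, 121, 121, 123, 126, 123, 122, 124, 125, 127, 128, 126, 127, 130, 129, 128, 126, 129, 127, 129, 134, 139, 142, 140, 142, 141, 141, 158, 136, 133, 86, 72]
[203, 209, 208, 208, 209, 210, 213, 211, 211, 211, 210, 210, 211, 211, 210, 210, 205, 165, 144, 144, 138, 99, 116, 114, 123, 122, 122, 121, 124, 124, 122, 122, 123, 122, 124, 128, 125, 125, 123, 127, 125, 127, 128, 126, 129, 142, 106, 78, 100, 135, 142, 144, 141, 144, 142, 158, 133, 132, 86, 72]
226
[132, 138, 140, 139, 138, 142, 140, 121, 138, 146, 134, 91, 96, 119, 126, 124, 122, 124, 124, 123, 124, 122, 127, 128, 130, 129, 132, 128, 121, 102, 102, 95, 86, 89, 109, 137, 138, 142, 143, 140, 140, 141, 142, 141, 134, 137, 136, 96, 72, 68, 40, 31, 35, 31, 33, 33, 36, 31, 36, 32]
[143, 145, 144, 137, 144, 142, 138, 98, 116, 122, 122, 122, 124, 123, 124, 123, 121, 125, 124, 123, 126, 127, 128, 128, 131, 131, 122, 102, 98, 90, 89, 92, 81, 100, 135, 141, 142, 141, 141, 142, 142, 141, 140, 140, 134, 137, 135, 99, 73, 68, 41, 33, 33, 32, 31, 35, 36, 33, 36, 40]
```

The whole carrier rose (5 N, the box bottom and lid both shifted 4 px). Lifting straight up.

Emit:
jog_arm(commands=[[0, 0, 0, 0.01, 0, 0, 0], [0, 0, 0, 0.03, 0, 0, 0], [0, 0, 0, 0.05, 0, 0, 0], [0, 0, 0, 0.07, 0, 0, 0], [0, 0, 0, 0.09, 0, 0, 0]])

```text
time: 15.12
position: [0.4722, -0.0005, 0.2114]
tool_rot: [1.829, 2.553, 0.001]
ft_force: [-0.5, -0.1, -6.1]
grip_width: 0.225
grip_force: 50.0
```

Emit:
jog_arm(commands=[[0, 0, 0, 0.02, 0, 0, 0], [0, 0, 0, 0.04, 0, 0, 0], [0, 0, 0, 0.06, 0, 0, 0], [0, 0, 0, 0.08, 0, 0, 0], [0, 0, 0, 0.1, 0, 0, 0]])

```text
time: 15.53
position: [0.4717, -0.0005, 0.2608]
tool_rot: [1.83, 2.554, 0.0]
ft_force: [-0.7, -0.5, -6.0]
grip_width: 0.226
grip_force: 50.0
```

Emit:
jog_arm(commands=[[0, 0, 0, 0.02, 0, 0, 0], [0, 0, 0, 0.03, 0, 0, 0], [0, 0, 0, 0.04, 0, 0, 0], [0, 0, 0, 0.046, 0, 0, 0], [0, 0, 0, 0.05, 0, 0, 0]])

```text
time: 15.95
position: [0.4717, -0.0005, 0.285]
tool_rot: [-1.83, -2.554, 0.0]
ft_force: [-0.0, -1.2, -5.9]
grip_width: 0.221
grip_force: 50.0
```

Emit:
jog_arm(commands=[[0, 0, 0, 0, 0, 0, 0], [0, 0, 0, 0, 0, 0, 0], [0, 0, 0, 0, 0, 0, 0], [0, 0, 0, 0, 0, 0, 0], [0, 0, 0, 0, 0, 0, 0]])

```text
time: 16.37
position: [0.4716, -0.0006, 0.2845]
tool_rot: [-1.83, -2.553, 0.0]
ft_force: [-0.1, -0.4, -5.3]
grip_width: 0.223
grip_force: 50.0
```

Emit:
jog_arm(commands=[[0, 0, 0, 0, 0, 0, 0], [0, 0, 0, 0, 0, 0, 0], [0, 0, 0, 0, 0, 0, 0], [0, 0, 0, 0, 0, 0, 0], [0, 0, 0, 0, 0, 0, 0]])

```text
time: 16.78
position: [0.4718, -0.0005, 0.2848]
tool_rot: [1.83, 2.554, 0.0]
ft_force: [-0.3, -0.1, -6.3]
grip_width: 0.225
grip_force: 50.0
```

Run:
```python
from h import *
s,st=grab("scene","s11");w,_=grab("wrist","w11");print(st["position"],st["ft_force"],st["torque"],st["grip_width"],np.abs(st["qd"]).max())
# wrist view: carrier fixed in hand? compare handle/lid pixels between w10 and w11
a=load("w10")[0]["frame"];b=w["frame"]
rows=slice(20,200);cols=slice(170,330)
sh,_=cv2.phaseCorrelate(a[rows,cols].mean(2),b[rows,cols].mean(2));print("wrist lid shift px",np.round(sh,2))
z=np.array([0,0,1]);c=np.array([.471,-.001,.004+.136]);A=np.radians(-161.3);x=np.array([np.cos(A),np.sin(A),0]);y=np.array([-x[1],x[0],0])
print("pred front bottom corners",[proj(s,c-x*.065+y*v)[0].round(1).tolist() for v in(-.1,.1)],"lid front",[proj(s,c-x*.069+y*v+z*.141)[0].round(1).tolist() for v in(-.103,.103)])
g=b.mean(2); 
def blobs(im,lo,hi):
    m=cv2.inRange(cv2.cvtColor(im["frame"],cv2.COLOR_RGB2HSV),lo,hi);n,l,q,cc=cv2.connectedComponentsWithStats(m);return [cc[i].round(1).tolist() for i in range(1,n) if q[i,4]>25]
for k in("scene0","s11"):
    i=load(k)[0];print(k,"red",blobs(i,(0,180,120),(6,255,255)),"purple",blobs(i,(135,80,40),(165,255,255)),"blue",blobs(i,(100,150,80),(125,255,255)))
f=s["frame"].mean(2)
for col in(225,235,285,295): 
    e=np.abs(np.diff(f[100:215,col]));print(col,[(int(i)+100,int(f[i+101,col])) for i in np.where(e>25)[0]])
```

```text
[ 0.47177186 -0.0005035   0.28477739] [-0.30194817 -0.07908348 -6.32648841] [-0.0103751  -0.09145321  0.05898254] 0.22511599689345604 0.0007305228263372807
wrist lid shift px [0.03 0.02]
pred front bottom corners [[294.9, 190.0], [223.5, 174.2]] lid front [[300.0, 160.4], [217.3, 143.1]]
scene0 red [[103.9, 41.8], [178.0, 135.6], [502.9, 359.2]] purple [[216.6, 168.9]] blue [[145.6, 29.1], [337.0, 155.4], [251.3, 230.2], [159.7, 289.1]]
s11 red [[103.9, 42.0], [178.0, 135.5], [502.9, 359.3]] purple [[216.3, 168.7]] blue [[145.6, 29.1], [337.0, 155.4], [251.4, 230.1], [159.8, 289.1]]
225 [(121, 100), (122, 148), (134, 171), (135, 198), (140, 154), (144, 86), (146, 111), (183, 102), (196, 136), (211, 95)]
235 [(102, 72), (103, 137), (110, 198), (142, 156), (146, 85), (148, 113), (176, 97), (198, 131), (213, 82)]
285 [(113, 88), (114, 123), (116, 56), (125, 93), (130, 60), (138, 61), (139, 132), (140, 191), (152, 178), (153, 144), (156, 108), (187, 96), (210, 138)]
295 [(114, 88), (115, 133), (118, 175), (119, 205), (154, 181), (155, 144), (158, 112)]
```

The carrier is level (edges within 1 px of a level pose), hanging 136 mm up and steady, and the surrounding objects I checked haven't moved. Handing in.

```bash
python3 -c "
from bench import ctrl
print(ctrl.close_job())"
```

```text
the job is handed in; nothing more can be done
None
```

The lid is closed with its clip snapped under the pin, and the carrier is held by its handle, level and steady, about 136 mm above where it stood on the tray; the job was handed in at about 17 s, and the jar, bottle and both caps were unmoved on camera (the two racks were not re-measured).

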